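# Hook a microscope stage's return spring onto its post

## Task

The return spring of this microscope's sliding stage has come off its anchor post. Take the spring puller, put its pin down into the eye at the free end of the spring, stretch the spring past the headed post and let its hook back onto the post so that the hook bears on it. Then lift the puller out and lay it down on the bench, resting on the flat of its handle as you found it; never touch the spring's hook end with the gripper or arm itself, and leave the jar, bottle and dish where they are.

Things in the scene. Friction and masses are not known exactly. Their poses are not given: they have to be found in the camera images.
- stage: Fixed white plate 130 (x) by 240 (y) by 20 mm high; origin under its centre on the bench, z up; place and yaw vary. On top: lug pin at local (0, 85 mm), anchor post at local (0, -58.5 mm), and a steel guide rail 22 mm wide, 10 mm high, along y at local x = +48 mm. The spring works level, in a plane 40 mm above the bench.
- lug (a point): Axis of the fixed lug pin on which the spring's inner end swings, 40 mm above the bench (pin's head 15 mm across, top at 49 mm). From the lug outward along the spring, unstretched: round coil 16 mm thick from 14 to 70 mm, crank to 84 mm, leg and hook to 121.5 mm, then the eye. All beyond the coil shifts outward by the stretch.
- anchor (a point): Axis of the anchor post, at 40 mm above the bench, 143.5 mm from the lug. Upright dark steel post, 8 mm in diameter, standing on the plate; its 14 mm head spans 45.5 to 49.5 mm above the bench, the spring's hook passes below the head.
- spring_swing (a joint): Angle of the spring about the lug (rad): 0 = pointing at the anchor post, positive = free end swung to the plate's local -x side (robot's side). Limits -0.3 to 0.6, start 0.15 to 0.35. Turns easily, stays where left. To hook on: stretch 46 mm (40 to 52) while still swung out, swing to 0 at that stretch, then ease off.
- spring_end: Rigid end fitting of 5 mm steel wire; only slides along the spring (stretch 0 to 62 mm, 220 N/m from zero: 5.5 N hooked on, 10 N at 46 mm) and swings with it; cannot lift. Origin at the lug when unstretched, x outward, y to local +x of the plate. Leg at y = -9 mm from x = 84 to 116, bow of inner radius 6.5 about x = 116, point at y = +9 back to 108.5; mouth faces +y, towards the post.
- hook_seat (a point): Point in the hook where the post's axis lies when the hook bears on the post: 118.5 mm from the lug unstretched, 40 mm above the bench. Hooked on = this point on the anchor axis.
- eye (a point): Centre of the round eye at the spring's free end, 134.5 mm from the lug unstretched, 40 mm above the bench; upright hole 14 mm across, wire 5 mm thick (37.5 to 42.5 mm above the bench), 16 mm farther from the lug than hook_seat.
- puller: Loose spring puller, 0.12 kg, lying on the bench. Black handle 90 long (x) by 22 wide (y) by 30 mm high, flat-sided; origin at the centre of the handle's underside, z up, x towards the pin. A 6 mm round steel shank leaves the handle's front 26 mm above its underside and runs to x = 90 mm, where it turns straight down as the pin. Best gripped across the handle, near its middle.
- puller_tip (a point): Lower end of the puller's pin (6 mm in diameter, rounded end): at puller x = 90 mm, 2 mm above the handle's underside; the pin is 21 mm long below the shank.
- jar: Glass jar with a steel lid and knob, 94 mm across, 120 mm high, origin under its centre. Bystander.
- bottle: White bottle, 60 mm across, 130 mm high, origin under its centre. Bystander.
- dish: Covered glass dish, 90 mm across, 16 mm high, origin under its centre. Bystander.
Mind the look-alikes: they are no part of the job. Several things have the shape of the puller; the one meant has the colours described above.

How it is judged:
By the outcome, as a careful person would: the job done as asked, in the order asked, and still so for the second after the job is handed in, with the robot touching nothing.
It also fails if it takes over 53 s, if anything falls off the work surface, if the arm or the gripper's body presses on something with over 40 N, if the wrist force passes 120 N, or if a joint passes its speed limit or range.

## Robot

A 6-joint arm with a two-finger parallel gripper is mounted at the origin on the work surface. World frame = base frame: x ahead of the robot, y to its left, z up, the work surface at z = 0. Lengths are in m, angles in rad, forces in N, time in s.
With the tool pointing down it reaches from about 0.35 to 0.775 m from the base axis. Payload 7.3 kg.
Tool frame: the origin (TCP) lies at the very end of the fingers, on their centre line; the grasp point (between the pads) lies robot.pinch_z behind it (robot.pinch_z is the distance from the TCP to the grasp point, in m); y points along the fingers, z is the direction in which the jaws open and shut, and the axes are right-handed (so a half turn about y gives the same grasp; the last joint's range is limited). The gripper opens to 92 mm and grips with 3 to 60 N. Pads are 19 mm wide; open, the fingers measure 130 mm over their backs; the gripper's body (75 mm by 190 mm) begins 47 mm behind the grasp point.
Start: joints at [1.156, 0.342, 1.524, -0, 1.275, -0.146], TCP at [0.139, 0.506, 0.227] pointing down, gripper open.
Joint ranges: [-2.53, 2.53], [-0.77, 2.02], [0.04, 2.7], [-1, 4.14], [0.28, 2.66], [-3.11, 3.11]. Speed limits (rad/s): [2.57, 2.57, 3.14, 3.14, 3.14, 3.14].

## Interface

Orientations are given as [roll, pitch, yaw] about the fixed x, y, z axes, in that order (R = Rz(yaw) Ry(pitch) Rx(roll)).
In Python, from cell import status, viewer, robot gives the robot as it stands. The module is installed in compiled form; this text tells all that it offers.
- The arm moves only by the shell command python3 -m pendant 'ROWS' [FORCE]. ROWS is JSON, a list that holds one entry, the list of rows, each a list of 7 numbers: the shift along the tool's x, y, z in cm, then the turn, a rotation vector about the tool's x, y, z in rad, then the finger opening in cm, from 0 to 9.18. A call has 1 to 20 rows; each row is the pose to reach, as a shift and turn from the pose commanded when the call began, along the tool's axes at that moment; what a row does not reach only later rows make up. A row lasts 1/10 s, in which the tool goes at most 50 mm and 8.59 degrees, less where a joint would pass 70% of its speed; a pose out of reach is approached as far as the arm can. A call with a gripper value outside its range is refused whole. The fingers move at their own pace and stop on an object; FORCE is the grip in N (left out, the last holds). Time passes only in rows, so rows that repeat a pose let the fingers close. It gives the time, the measured TCP pose, the force and the opening at its end, in the units of the state.
- status.observe(): the state, without advancing time (a new reading comes with each control period).
- viewer.read_camera(name): name is "scene" or "top"; returns a dict with "image" (400x640x3 uint8, red, green, blue), "range_z" (400x640 float32, m along the optical axis (not along the pixel's ray), 0 where there is no reading), "fx", "fy", "cx", "cy" (pixels), "camera_from_world" (4x4, takes a point from world to camera coordinates). Camera axes: x right, y up, looking along -z (the intrinsics and any distortion apply to the point x, -y, -z); pixel columns grow to the right and rows downward; lengths in m; the calibration is good to about 2 mm. A picture is of the moment at which its call begins.
- robot.hand_in(): hands the job in, once; it reports no verdict.
The state is a dict: "time": time; "qpos": joint angles; "qvel": joint speeds; "joint_efforts": joint torques, N m; "tool_pos": TCP position; "tool_rot": TCP orientation; "contact_force": force on the tool from outside, world axes, zero at the start; "torque": the same for the moment, N m; "opening": finger opening in m.
Only numpy, scipy, OpenCV 4.12 (cv2) and the standard library are available. Lean on these libraries where they do the work, as an engineer would, in place of code of your own. Each camera call takes 0.05 s, during which the arm holds its last target. There are 200 camera calls.

## Working session

There is one attempt and no reset: what is moved stays moved. The work goes in short steps, Python scripts to look and compute and a shell command to move; the robot and the scene stay as the last step left them, time stands still between calls to the robot, and variables do not carry over. Pictures are saved under pics/ and viewed, about 8 in all and at most 12, crops included, and the job is handed in when it is done.

```bash
mkdir -p pics
cat > h.py <<'E'
import numpy as np, cv2
from cell import status, viewer, robot
def shot(n):
    c=viewer.read_camera(n); np.savez(''+n+'.npz',**c); return c
def world(c,u,v,z=None):
    """pixel -> world: via depth (z None) or plane z"""
    d=np.array([(u-c['cx'])/c['fx'],-(v-c['cy'])/c['fy'],-1.0])
    T=np.linalg.inv(c['camera_from_world']); o=T[:3,3]; r=T[:3,:3]@d
    k=float(c['range_z'][int(round(v)),int(round(u))]) if z is None else (z-o[2])/r[2]
    return o+k*r
def pix(c,p):
    q=c['camera_from_world']@np.append(p,1); return np.array([c['cx']+c['fx']*q[0]/-q[2], c['cy']-c['fy']*q[1]/-q[2]])
def save(c,name,box=None,s=1):
    im=c['image'][...,::-1]
    if box: im=im[box[1]:box[3],box[0]:box[2]]
    cv2.imwrite('pics/'+name,cv2.resize(im,None,fx=s,fy=s,interpolation=cv2.INTER_CUBIC))
E
python3 - <<'E'
from h import *
for n in('top','scene'):
    c=shot(n); save(c,n+'1.png'); print(n,c['fx'],c['camera_from_world'].round(3).tolist(),c.keys())
s=status.observe(); print(s['time'],s['tool_pos'],s['tool_rot'],robot.pinch_z)
E
```

```text
top 362.3396686578097 [[-0.008, -1.0, 0.015, 0.022], [0.997, -0.007, 0.08, -0.547], [-0.08, 0.016, 0.997, -0.978], [0.0, 0.0, 0.0, 1.0]] dict_keys(['image', 'range_z', 'fx', 'fy', 'cx', 'cy', 'camera_from_world'])
scene 414.76953403817976 [[-0.798, 0.602, 0.013, 0.419], [-0.504, -0.679, 0.534, 0.248], [0.331, 0.42, 0.845, -1.461], [0.0, 0.0, 0.0, 1.0]] dict_keys(['image', 'range_z', 'fx', 'fy', 'cx', 'cy', 'camera_from_world'])
0.1 [0.13926905 0.5058149  0.22612235] [-1.57214143e+00  1.98085827e-04 -2.68836612e-01] 0.0188
```

View pics/top1.png

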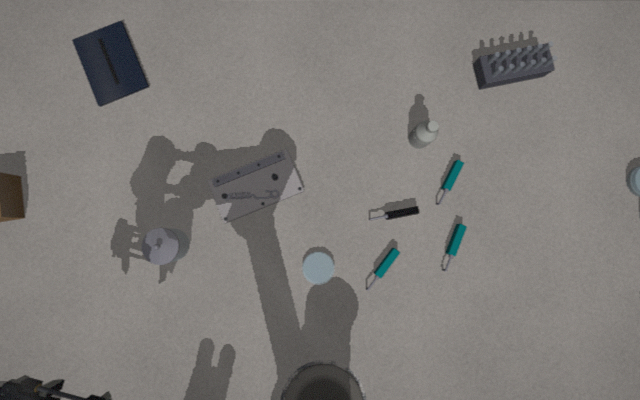

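View pics/scene1.png

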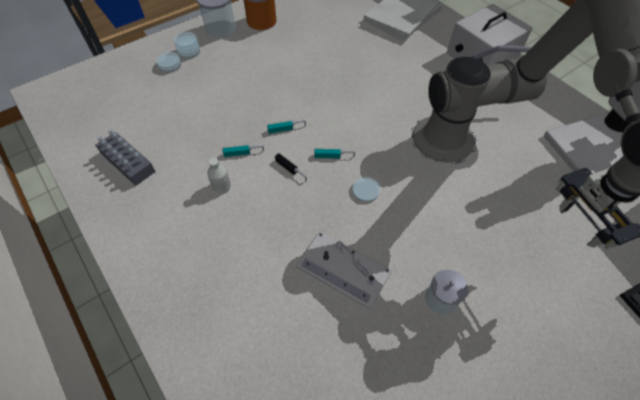

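The top view shows the black handle at about (402,212), with teal look-alikes at (452,178), (385,265) and (455,243). Only the black one has the colours described. The stage is at about (258,187), with the dish at (318,267), the jar at (160,245) and the bottle at (425,133). I'll confirm with one enlarged crop.

Run:
```python
from h import *
c=dict(np.load('top.npz'))
im=c['image'][...,::-1]
a=cv2.resize(im[135:235,200:315],None,fx=5,fy=5,interpolation=cv2.INTER_CUBIC)
b=cv2.resize(im[190:235,355:430],None,fx=7,fy=7,interpolation=cv2.INTER_CUBIC)
b=cv2.convertScaleAbs(b,alpha=1.3)
W=max(a.shape[1],b.shape[1]); H=np.zeros((600,800,3),np.uint8)
a=cv2.convertScaleAbs(cv2.resize(im[140:230,205:310],(525,450),interpolation=cv2.INTER_CUBIC),alpha=1.5)
b=cv2.convertScaleAbs(cv2.resize(im[195:230,362:427],(260,140),interpolation=cv2.INTER_CUBIC),alpha=1.3)
H[:450,:525]=a; H[:140,530:790]=b
cv2.imwrite('pics/crop1.png',H)
# handle black mask
sub=im[190:235,355:430].astype(int); m=(sub.max(2)<45).astype(np.uint8)
n,l,st,ce=cv2.connectedComponentsWithStats(m)
for i in range(1,n):
    if st[i,4]>30:
        ys,xs=np.where(l==i); r=cv2.minAreaRect(np.stack([xs+355,ys+190],1).astype(np.float32)); print(st[i],r)
        box=cv2.boxPoints(r); print(np.array([world(c,u,v,0.03)[:2] for u,v in box]).round(4).tolist(), world(c,*r[0],0.03).round(4), world(c,*r[0]).round(4))
# stage light mask
```

```text
[ 31  17  32  12 202] ((401.82452392578125, 212.18760681152344), (6.5718889236450195, 31.38643455505371), 79.11447143554688)
[[0.5163, -0.1758], [0.5319, -0.2611], [0.5142, -0.264], [0.4986, -0.1788]] [ 0.5152 -0.2199  0.03  ] [ 0.5152 -0.2195  0.0314]
```

View pics/crop1.png

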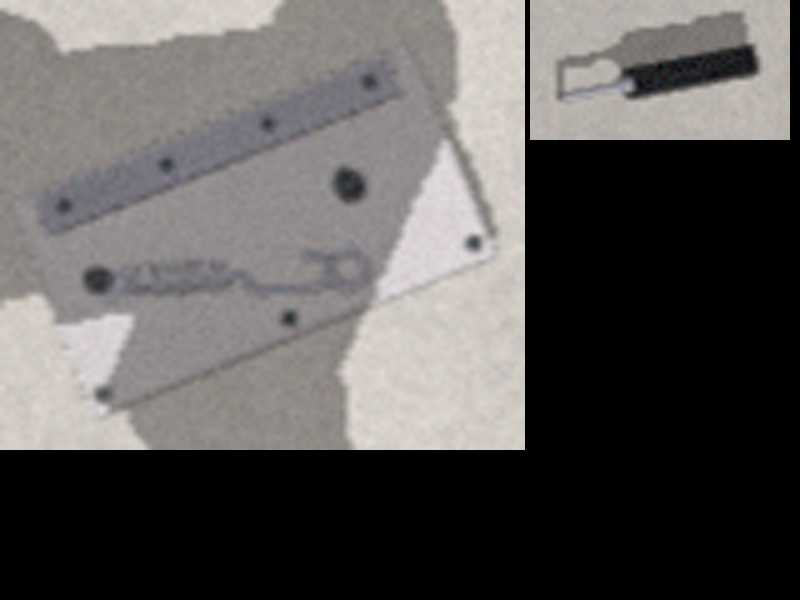

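The crop confirms the puller: black handle, with the pin corner at crop (560,97), which is top pixel (369,219). On the stage, the lug head is at about (224.6,196), the post head at (274.8,177) and the eye at (274.6,194). Next I'll measure these in both views.

Run:
```python
from h import *
t=dict(np.load('top.npz'));s=dict(np.load('scene.npz'))
def blob(c,u,v,r=5,z=.049):
    u0,v0=int(round(u)),int(round(v)); g=c['image'][v0-r:v0+r+1,u0-r:u0+r+1].astype(float).mean(2)
    w=np.clip(np.median(g)-12-g,0,None); yy,xx=np.mgrid[-r:r+1,-r:r+1]
    return np.array([u0+(w*xx).sum()/w.sum(),v0+(w*yy).sum()/w.sum()])
def tri(a,b):
    A=[];o=[]
    P=[]
    for c,p in((t,a),(s,b)):
        T=np.linalg.inv(c['camera_from_world']); O=T[:3,3]; d=T[:3,:3]@[(p[0]-c['cx'])/c['fx'],-(p[1]-c['cy'])/c['fy'],-1]
        d/=np.linalg.norm(d); M=np.eye(3)-np.outer(d,d); A.append(M);o.append(M@O)
    return np.linalg.lstsq(np.vstack(A),np.hstack(o),rcond=None)[0]
R={}
for n,uv in(('lug',(224.6,196)),('post',(274.8,177))):
    a=blob(t,*uv); w=world(t,*a,.049); p=pix(s,w); b=blob(s,*p,6)
    print(n,a.round(2),w.round(4),'scene pred',p.round(1),'found',b.round(2),world(s,*b,.049).round(4),'tri',tri(a,b).round(4)); R[n]=w; R[n+'s']=world(s,*b,.049)
for k in('','s'):
    d=R['post'+k]-R['lug'+k]; print('sep',np.linalg.norm(d[:2]),'az',np.arctan2(d[1],d[0]))
e=world(t,274.6,194,.0425); d2=e-R['lug']; d=R['post']-R['lug']
print('eye',e.round(4),np.linalg.norm(d2[:2]),'swing',np.arctan2(d2[1],d2[0])-np.arctan2(d[1],d[0]))
print('tip',world(t,369.5,219,.029).round(4), world(t,369.5,219,.029)-[.5152,-.2199,0])
print('eye scene px',pix(s,e),'handle scene px',pix(s,[.5152,-.2199,.03]))
for n,u,v in(('jar',160,245),('bottle',432,127),('dish',318,267)): print(n,world(t,u,v).round(3))
im=lambda c,x,y,w,h,f:cv2.resize(c['image'][y:y+h,x:x+w,::-1],None,fx=f,fy=f,interpolation=cv2.INTER_CUBIC)
cv2.imwrite('pics/sc1.png',cv2.convertScaleAbs(im(s,265,140,135,170,3.5),alpha=1.4))
```

```text
lug [224.2  195.59] [0.5624 0.2612 0.049 ] scene pred [370.9 277.1] found [370.84 278.01] [0.5645 0.2632 0.049 ] tri [0.5629 0.2622 0.0448]
post [274.44 176.59] [0.613  0.1269 0.049 ] scene pred [326.1 251.3] found [325.68 254.58] [0.6201 0.1343 0.049 ] tri [0.6153 0.1284 0.0334]
sep 0.14349840783666026 az -1.2110097756510336
sep 0.14034058798276597 az -1.1631242089229188
eye [0.5665 0.1271 0.0425] 0.13419666537437366 swing -0.32984770252216467
tip [ 0.4973 -0.1308  0.029 ] [-0.01788374  0.0890658   0.029     ]
eye scene px [339.07786692 243.57897235] handle scene px [285.67694597 161.25231111]
jar [0.434 0.408 0.099]
bottle [ 0.724 -0.276  0.131]
dish [0.368 0.011 0.016]
```

View pics/sc1.png

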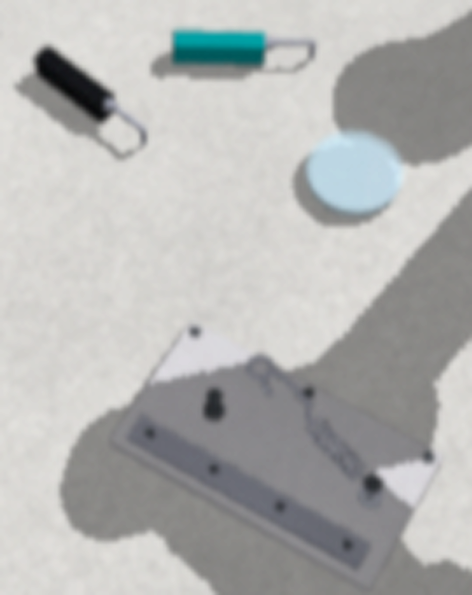

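The top view agrees with the given sizes: lug to post 143.50 mm, eye at 134.2 mm from the lug, tip to handle centre 90.8 mm. The scene crop shows the same layout, with the swung-out eye at crop (258,365) and the post at (213,400). I'll use the top measurements.

```bash
cat >> h.py <<'E'
from scipy.spatial.transform import Rotation as Ro
def rows(*tg):
    """targets (x,y,z,yaw), tool down -> tool-axis shift (cm) and turn"""
    s=status.observe(); R0=Ro.from_euler('xyz',s['tool_rot']); p=np.array(s['tool_pos'])
    print('t',round(s['time'],2),'pos',p.round(4),'rot',np.round(s['tool_rot'],4),'F',np.round(s['contact_force'],1),'open',round(s['opening'],4))
    for x,y,z,w in tg:
        sh=R0.inv().apply(np.array([x,y,z])-p)*100; rv=(R0.inv()*Ro.from_euler('xyz',[-np.pi/2,0,w])).as_rotvec()
        print(sh.round(2),rv.round(4))
E
python3 -c "
from h import *
rows((.42,.2,.2,-.8),(.515,-.2197,.12,-1.383))"
```

```text
t 0.1 pos [0.1393 0.5058 0.2261] rot [-1.5721e+00  2.0000e-04 -2.6880e-01] F [ 0.1 -1.  -0.5] open 0.0921
[ 35.19   2.63 -22.02] [1.400e-03 5.312e-01 2.000e-04]
[ 55.5   10.68 -59.95] [1.3000e-03 1.1142e+00 6.0000e-04]
```

```bash
python3 -m pendant '[[[8.8,0.7,-5.5,0,0.13,0,9.18],[17.6,1.3,-11,0,0.27,0,9.18],[26.4,2,-16.5,0,0.4,0,9.18],[35.2,2.6,-22,0,0.53,0,9.18],[35.2,2.6,-22,0,0.53,0,9.18],[35.2,2.6,-22,0,0.53,0,9.18],[35.2,2.6,-22,0,0.53,0,9.18],[35.2,2.6,-22,0,0.53,0,9.18],[55.5,10.7,-60,0,1.114,0,9.18],[55.5,10.7,-60,0,1.114,0,9.18],[55.5,10.7,-60,0,1.114,0,9.18],[55.5,10.7,-60,0,1.114,0,9.18],[55.5,10.7,-60,0,1.114,0,9.18],[55.5,10.7,-60,0,1.114,0,9.18],[55.5,10.7,-60,0,1.114,0,9.18],[55.5,10.7,-60,0,1.114,0,9.18],[55.5,10.7,-60,0,1.114,0,9.18],[55.5,10.7,-60,0,1.114,0,9.18],[55.5,10.7,-60,0,1.114,0,9.18],[55.5,10.7,-60,0,1.114,0,9.18]]]'
python3 -c "
from h import *
rows((.515,-.2197,.12,-1.383),(.515,-.2197,.006,-1.383))"
```

```text
time: 2.1
tool_pos: [0.5147, -0.2185, 0.1195]
tool_rot: [-1.572, 0.001, -1.382]
contact_force: [-0.2, 0.4, 0.4]
opening: 0.0918
t 2.1 pos [ 0.5147 -0.2185  0.1195] rot [-1.5715e+00  1.2000e-03 -1.3823e+00] F [-0.2  0.4  0.4] open 0.0918
[ 0.13 -0.05  0.01] [ 0.0007  0.0007 -0.0012]
[ 0.14 11.35  0.02] [ 0.0007  0.0007 -0.0012]
```

```bash
python3 -m pendant '[[[0.1,3,0,0,0,0,6],[0.1,6,0,0,0,0,6],[0.1,9,0,0,0,0,5],[0.1,10.5,0,0,0,0,5],[0.1,11.3,0,0,0,0,5],[0.1,11.3,0,0,0,0,5],[0.1,11.3,0,0,0,0,2],[0.1,11.3,0,0,0,0,1],[0.1,11.3,0,0,0,0,1],[0.1,11.3,0,0,0,0,1],[0.1,11.3,0,0,0,0,1],[0.1,11.3,0,0,0,0,1],[0.1,11.3,0,0,0,0,1],[0.1,11.3,0,0,0,0,1]]]' 50
python3 - <<'E'
from h import *
s=status.observe();rows((*s['tool_pos'][:2],.16,-1.383))
c=shot('top'); s=shot('scene'); im=lambda c,x,y,w,h,f:cv2.resize(c['image'][y:y+h,x:x+w,::-1],None,fx=f,fy=f,interpolation=cv2.INTER_CUBIC)
E
```

```text
time: 3.5
tool_pos: [0.5155, -0.2208, 0.0073]
tool_rot: [-1.57, -0.0, -1.383]
contact_force: [-1.4, 0.5, 6.9]
opening: 0.0214
t 3.5 pos [ 0.5155 -0.2208  0.0073] rot [-1.5703e+00 -4.0000e-04 -1.3829e+00] F [-1.4  0.5  6.9] open 0.0214
[ 1.000e-02 -1.527e+01  1.000e-02] [-0.0005  0.0001  0.0004]
```

```bash
python3 -c "
from h import *
rows((.5155,-.2208,.12,-1.383),(.5835,.0175,.12,-1.383),(.5835,.0175,.068,-1.383))"
```

```text
t 3.6 pos [ 0.5155 -0.2208  0.0073] rot [-1.5703e+00 -4.0000e-04 -1.3829e+00] F [-2.1  1.1  6. ] open 0.0215
[ 0.000e+00 -1.127e+01  1.000e-02] [-0.0005  0.0001  0.0004]
[-22.14 -11.27  11.14] [-0.0005  0.0001  0.0004]
[-22.14  -6.07  11.14] [-0.0005  0.0001  0.0004]
```

```bash
python3 -m pendant '[[[0,-2,0,0,0,0,1],[0,-5,0,0,0,0,1],[0,-8,0,0,0,0,1],[0,-11.3,0,0,0,0,1],[-4,-11.3,2,0,0,0,1],[-8,-11.3,4,0,0,0,1],[-12,-11.3,6,0,0,0,1],[-16,-11.3,8,0,0,0,1],[-20,-11.3,10,0,0,0,1],[-22.1,-11.3,11.1,0,0,0,1],[-22.1,-11.3,11.1,0,0,0,1],[-22.1,-9,11.1,0,0,0,1],[-22.1,-7,11.1,0,0,0,1],[-22.1,-6.1,11.1,0,0,0,1],[-22.1,-6.1,11.1,0,0,0,1],[-22.1,-6.1,11.1,0,0,0,1],[-22.1,-6.1,11.1,0,0,0,1]]]' 50
python3 - <<'E'
from h import *
rows()
c=shot('top'); s=shot('scene')
im=lambda c,x,y,w,h,f:cv2.convertScaleAbs(cv2.resize(c['image'][y:y+h,x:x+w,::-1],(w*f,h*f),interpolation=cv2.INTER_CUBIC),alpha=1.5)
o=np.zeros((600,800,3),np.uint8); o[:420,:480]=im(c,240,150,80,70,6); o[:330,490:790]=im(s,300,190,60,66,5); cv2.imwrite('pics/hov.png',o)
E
```

```text
time: 5.3
tool_pos: [0.5838, 0.0169, 0.0688]
tool_rot: [-1.569, -0.0, -1.383]
contact_force: [-0.1, -0.4, -0.7]
opening: 0.0216
t 5.3 pos [0.5838 0.0169 0.0688] rot [-1.5689e+00 -5.0000e-04 -1.3832e+00] F [-0.1 -0.4 -0.7] open 0.0216
```

View pics/hov.png

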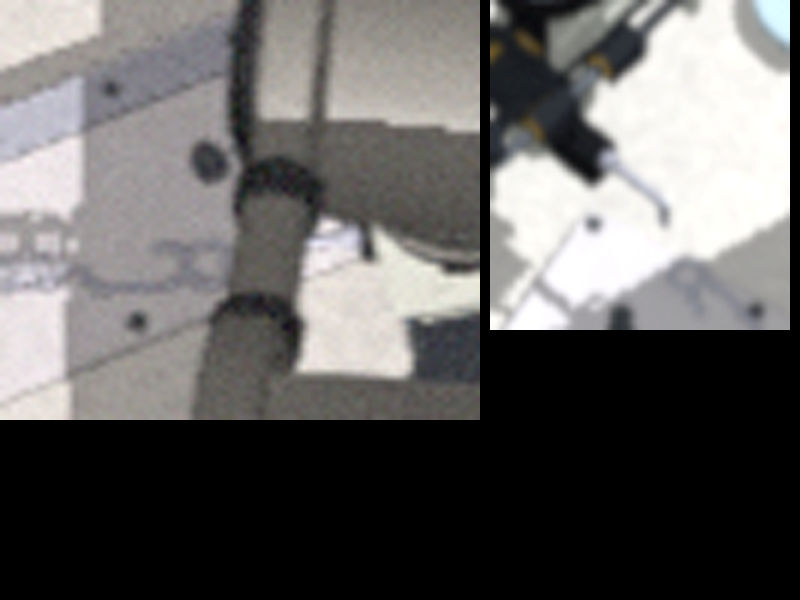

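Run:
```python
from h import *
s=dict(np.load('scene.npz'))
t=np.array([.5668,.1064,.0635]); 
for p in (t,t+[0,0,.024],t+[0.0078,-.041,.024]): print(((pix(s,p)-[300,190])*5+[490,0]).round(1))
print('eye',((pix(s,[.5665,.1271,.040])-[300,190])*5+[490,0]).round(1))
# per-mm sensitivities
print(pix(s,t+[.01,0,0])-pix(s,t),pix(s,t+[0,.01,0])-pix(s,t),pix(s,t+[0,0,.01])-pix(s,t))
cv2.imwrite('pics/hov2.png',cv2.convertScaleAbs(cv2.resize(s['image'][205:265,310:370,::-1],(600,600),interpolation=cv2.INTER_CUBIC),alpha=1.4))
```

```text
[664. 225.]
[665.5 204.3]
[609.9 160.5]
eye [685.1 269.9]
[-2.79279743  1.8586219 ] [2.17403853 2.50032824] [ 0.12710693 -1.70496314]
```

View pics/hov2.png

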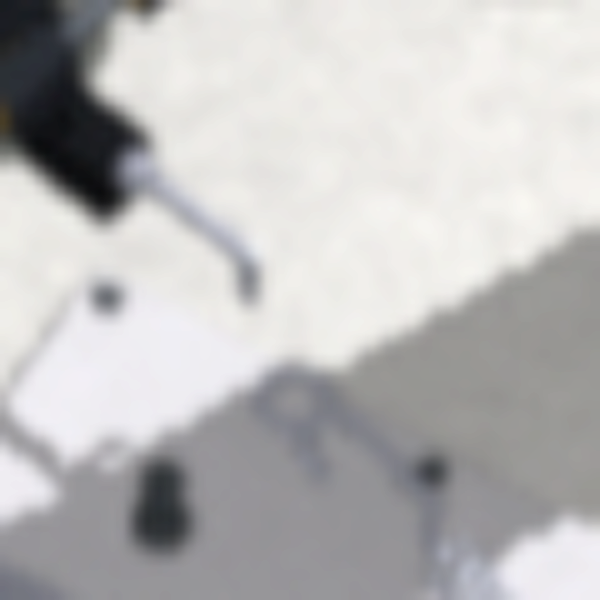

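Scene view: pin tip at (334.5,234.6), as predicted, and eye centre at about (339.2,244.4), within 1 px of the prediction. I'll go over the eye and descend while watching the force.

```bash
python3 -c "
from h import *
rows((.584,.039,.0688,-1.383),(.584,.039,.0363,-1.383))"
```

```text
t 5.4 pos [0.5837 0.017  0.0687] rot [-1.5690e+00 -5.0000e-04 -1.3829e+00] F [-0.1  0.8 -1.8] open 0.0219
[-2.15 -0.01  0.45] [-0.0018  0.0001  0.0005]
[-2.16  3.24  0.44] [-0.0018  0.0001  0.0005]
```

```bash
python3 -m pendant '[[[-1.1,0,0.2,0,0,0,1],[-2.15,0,0.45,0,0,0,1],[-2.15,0,0.45,0,0,0,1],[-2.15,0.5,0.45,0,0,0,1],[-2.15,1,0.45,0,0,0,1],[-2.15,1.4,0.45,0,0,0,1],[-2.15,1.8,0.45,0,0,0,1],[-2.15,2.1,0.45,0,0,0,1],[-2.15,2.4,0.45,0,0,0,1],[-2.15,2.4,0.45,0,0,0,1]]]' 50
python3 - <<'E'
from h import *
rows((.584,.039,.0363,-1.383))
s=shot('scene')
cv2.imwrite('pics/down1.png',cv2.convertScaleAbs(cv2.resize(s['image'][205:265,310:370,::-1],(600,600),interpolation=cv2.INTER_CUBIC),alpha=1.4))
E
```

```text
time: 6.4
tool_pos: [0.5832, 0.0391, 0.0432]
tool_rot: [-1.572, 0.0, -1.383]
contact_force: [-0.2, -0.3, -1.7]
opening: 0.022
t 6.4 pos [0.5832 0.0391 0.0432] rot [-1.5715e+00  2.0000e-04 -1.3829e+00] F [-0.2 -0.3 -1.7] open 0.022
[0.02 0.69 0.08] [ 0.0007  0.0001 -0.0002]
```

View pics/down1.png

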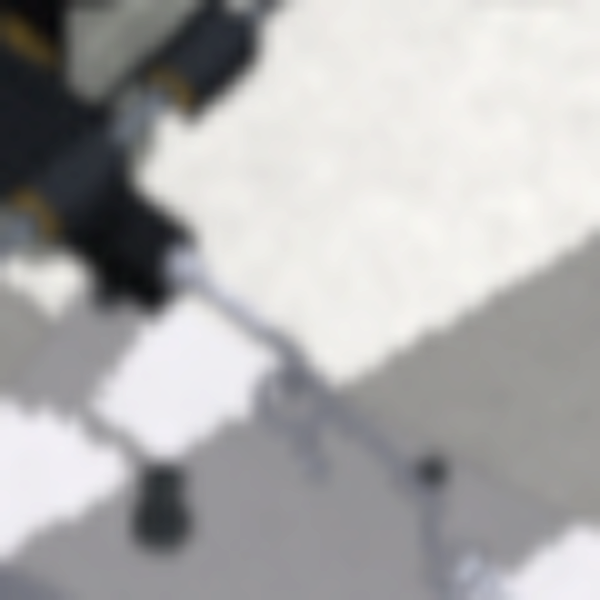

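The scene crop shows the pin bend at (295,360) with the pin going down inside the eye ring (295,398), and there is no contact force. I'll lower the rest of the way and pull a little to confirm it has engaged.

```bash
python3 -m pendant '[[[0,0.4,0,0,0,0,1],[0,0.7,0,0,0,0,1],[0,0.7,0,0,0,0,1],[0.5,0.7,0,0,0,0,1],[1,0.7,0,0,0,0,1],[1.5,0.7,-0.2,0,0,0,1],[2,0.7,-0.3,0,0,0,1],[2,0.7,-0.3,0,0,0,1],[2,0.7,-0.3,0,0,0,1]]]' 50
python3 -c "
from h import *
rows((.5855,-.0119,.0363,-1.383))
p=status.observe()['tool_pos']+np.array([-.017,.0895,0]);d=p[:2]-[.563,.262];print('pin r',np.hypot(*d),'az',np.arctan2(d[1],d[0]))"
```

```text
time: 7.35
tool_pos: [0.5842, 0.0191, 0.0367]
tool_rot: [-1.571, 0.001, -1.383]
contact_force: [-0.4, 4.5, -1.8]
opening: 0.0217
t 7.35 pos [0.5842 0.0191 0.0367] rot [-1.5708e+00  5.0000e-04 -1.3833e+00] F [-0.4  4.5 -1.8] open 0.0217
[ 3.07  0.04 -0.45] [ 0.     -0.0003 -0.0005]
pin r 0.1535000915434833 az -1.5436202506501748
```

Engaged: there is about 4 N of spring pull. Next, stretch to about 46 mm while still swung out.

```bash
python3 -m pendant '[[[0.8,0,-0.1,0,0,0,1],[1.6,0,-0.2,0,0,0,1],[2.4,0,-0.35,0,0,0,1],[3.1,0,-0.45,0,0,0,1],[3.1,0,-0.45,0,0,0,1],[3.1,0,-0.45,0,0,0,1]]]' 50
python3 - <<'E'
from h import *
f=[]
T=[]
for a in(-1.541,-1.458,-1.376,-1.293,-1.211): T.append((.563+.1845*np.cos(a)+.017,.262+.1845*np.sin(a)-.0895,.0363,-1.383))
rows(*T)
p=status.observe()['tool_pos']+np.array([-.017,.0895,0]);d=p[:2]-[.563,.262];print('pin r',np.hypot(*d),'az',np.arctan2(d[1],d[0]))
s=shot('scene')
cv2.imwrite('pics/str.png',cv2.convertScaleAbs(cv2.resize(s['image'][205:285,305:385,::-1],(600,600),interpolation=cv2.INTER_CUBIC),alpha=1.4))
for i in range(4): viewer.read_camera('scene'); f.append(status.observe()['contact_force'])
print(np.mean(f,0))
E
```

```text
time: 7.95
tool_pos: [0.5851, -0.0106, 0.0364]
tool_rot: [-1.571, 0.003, -1.383]
contact_force: [0.0, 10.2, -2.3]
opening: 0.0216
t 7.95 pos [ 0.5851 -0.0106  0.0364] rot [-1.5715  0.0029 -1.3833] F [ 0.  10.2 -2.3] open 0.0216
[0.13 0.01 0.02] [ 0.0007 -0.0003 -0.0029]
[0.31 0.01 1.54] [ 0.0007 -0.0003 -0.0029]
[0.36 0.01 3.05] [ 0.0007 -0.0003 -0.0029]
[0.29 0.01 4.58] [ 0.0007 -0.0003 -0.0029]
[0.09 0.01 6.08] [ 0.0007 -0.0003 -0.0029]
pin r 0.18321485359366138 az -1.5429549058095506
[-0.33822152 10.52667511 -1.65022367]
```

View pics/str.png

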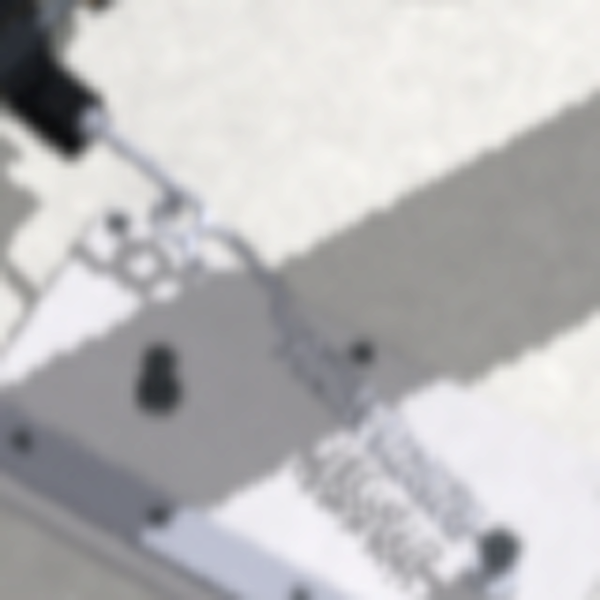

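The scene crop shows the pin in the eye at (180,205), with the spring stretched and still swung clear of the post (158,375). The pull is 10.5 N, or about 47 mm of stretch. Now the swing to 0 at constant radius.

```bash
python3 -m pendant '[[[0.1,0,0.75,0,0,0,1],[0.18,0,1.5,0,0,0,1],[0.22,0,2.25,0,0,0,1],[0.23,0,3,0,0,0,1],[0.21,0,3.8,0,0,0,1],[0.16,0,4.55,0,0,0,1],[0.07,0,5.3,0,0,0,1],[-0.04,0,6.05,0,0,0,1],[-0.04,0,6.05,0,0,0,1],[-0.04,0,6.05,0,0,0,1]]]' 50
python3 - <<'E'
from h import *
s=shot('scene'); t=shot('top')
f=[]
for i in range(4): viewer.read_camera('scene'); f.append(status.observe()['contact_force'])
F=np.mean(f,0);u=np.array([np.cos(-1.211),np.sin(-1.211)]);print(F,'radial',F[:2]@u,'tang',F[:2]@[-u[1],u[0]])
a=-1.211
rows((.563+.1595*u[0]+.017,.262+.1595*u[1]-.0895,.0363,-1.383))
p=status.observe()['tool_pos']+np.array([-.017,.0895,0]);d=p[:2]-[.563,.262];print('pin r',np.hypot(*d),'az',np.arctan2(d[1],d[0]))
o=np.zeros((600,800,3),np.uint8)
o[:,:600]=cv2.convertScaleAbs(cv2.resize(s['image'][205:285,300:380,::-1],(600,600),interpolation=cv2.INTER_CUBIC),alpha=1.4)
cv2.imwrite('pics/sw.png',o[:,:600])
E
```

```text
time: 9.2
tool_pos: [0.6434, 0.0018, 0.0358]
tool_rot: [-1.574, 0.003, -1.382]
contact_force: [-3.4, 9.6, -1.8]
opening: 0.0213
[-3.45465461  9.52771478 -1.26954184] radial -10.133968679262239 tang 0.12110413207363813
t 9.5 pos [0.6433 0.0017 0.036 ] rot [-1.5742  0.0036 -1.3817] F [-3.5  9.2 -1.4] open 0.0218
[-2.25 -0.02 -0.3 ] [ 0.0034  0.0013 -0.0036]
pin r 0.18216633530894244 az -1.21591364774133
```

View pics/sw.png

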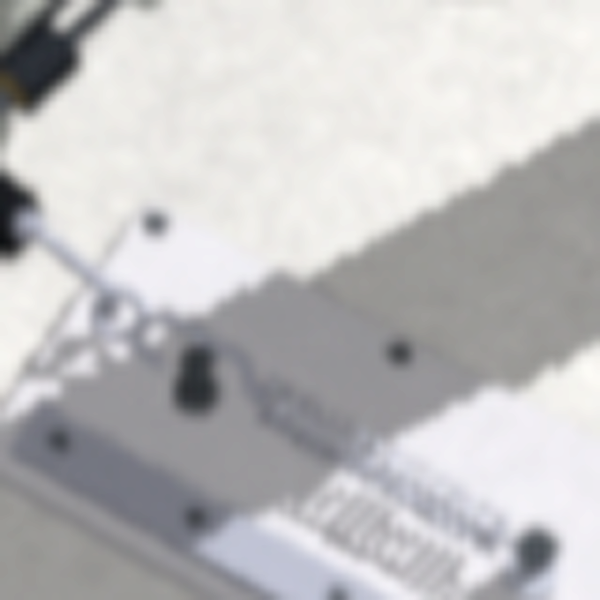

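The post (195,380) now sits between the leg and the hook mouth. The pull is 10.1 N radial with almost no side force, so nothing is rubbing. Ease off.

```bash
python3 -m pendant '[[[-0.3,0,-0.03,0,0,0,1],[-0.6,0,-0.08,0,0,0,1],[-0.9,0,-0.13,0,0,0,1],[-1.2,0,-0.18,0,0,0,1],[-1.5,0,-0.23,0,0,0,1],[-1.8,0,-0.3,0,0,0,1],[-2.1,0,-0.35,0,0,0,1],[-2.45,0,-0.42,0,0,0,1],[-2.45,0,-0.42,0,0,0,1],[-2.45,0,-0.42,0,0,0,1]]]' 50
python3 - <<'E'
from h import *
s=shot('scene')
f=[]
for i in range(4): viewer.read_camera('scene'); f.append(status.observe()['contact_force'])
F=np.mean(f,0);u=np.array([np.cos(-1.211),np.sin(-1.211)]);print(F,'radial',F[:2]@u,'tang',F[:2]@[-u[1],u[0]])
rows()
p=status.observe()['tool_pos']+np.array([-.017,.0895,0]);d=p[:2]-[.563,.262];print('pin r',np.hypot(*d),'az',np.arctan2(d[1],d[0]))
cv2.imwrite('pics/ease.png',cv2.convertScaleAbs(cv2.resize(s['image'][215:285,300:370,::-1],(600,600),interpolation=cv2.INTER_CUBIC),alpha=1.4))
E
```

```text
time: 10.5
tool_pos: [0.6362, 0.0225, 0.0367]
tool_rot: [-1.571, 0.0, -1.383]
contact_force: [-0.1, 1.5, -1.6]
opening: 0.0216
[-0.33481542  2.33809675 -1.82212559] radial -2.306268051336721 tang 0.509828832773572
t 10.75 pos [0.6362 0.0225 0.0367] rot [-1.5709e+00  1.0000e-04 -1.3829e+00] F [-0.1  2.8 -1.8] open 0.0219
pin r 0.16016455073245883 az -1.2120488232678988
```

View pics/ease.png

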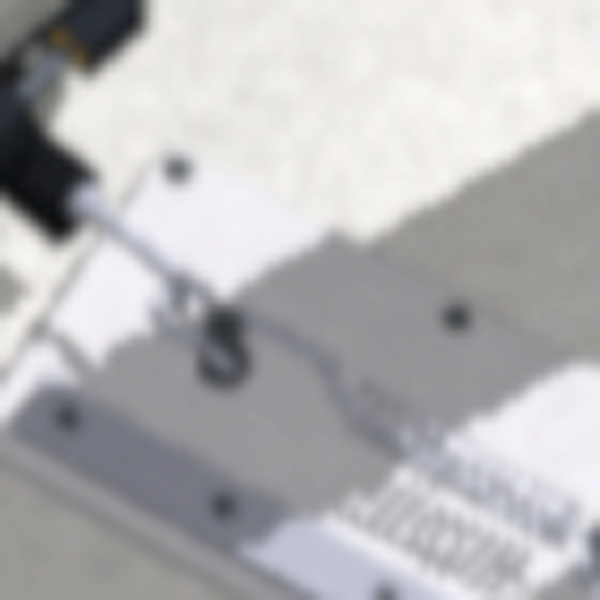

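The hook has gone round the post: its point shows in front of the post at (230,350). A pull of 2.3 N remains on the pin, so I'll ease a bit further.

```bash
cat > f.py <<'E'
from h import *
f=[]
for i in range(4): viewer.read_camera('scene'); f.append(status.observe()['contact_force'])
F=np.mean(f,0);u=np.array([np.cos(-1.211),np.sin(-1.211)]);print(F,'radial',F[:2]@u,'tang',F[:2]@[-u[1],u[0]])
rows()
p=status.observe()['tool_pos']+np.array([-.017,.0895,0]);d=p[:2]-[.563,.262];print('pin r',np.hypot(*d),'az',np.arctan2(d[1],d[0]))
E
python3 -m pendant '[[[-0.15,0,-0.03,0,0,0,1],[-0.3,0,-0.05,0,0,0,1],[-0.3,0,-0.05,0,0,0,1],[-0.3,0,-0.05,0,0,0,1]]]' 50; python3 f.py
```

```text
time: 11.15
tool_pos: [0.6353, 0.0254, 0.0368]
tool_rot: [-1.571, -0.0, -1.383]
contact_force: [-0.3, 0.1, -2.3]
opening: 0.0216
[-0.29946433  0.04218421 -1.68566373] radial -0.14491957279983003 tang -0.26543683004755964
t 11.35 pos [0.6353 0.0254 0.0367] rot [-1.5707 -0.     -1.3829] F [-1.1  0.4 -1.2] open 0.0215
pin r 0.15715758852858536 az -1.2113483640768221
```

The force is now zero, so the hook is bearing on the post. Centre the pin in the eye and lift.

```bash
python3 -m pendant '[[[-0.2,0,-0.03,0,0,0,1],[-0.2,0,-0.03,0,0,0,1],[-0.2,-0.4,-0.03,0,0,0,1],[-0.2,-0.8,-0.03,0,0,0,1],[-0.2,-1.2,-0.03,0,0,0,1],[-0.2,-1.8,-0.03,0,0,0,1],[-0.2,-3,-0.03,0,0,0,1],[-0.2,-5,-0.03,0,0,0,1],[-0.2,-8,-0.03,0,0,0,1],[-0.2,-8,-0.03,0,0,0,1],[-0.2,-8,-0.03,0,0,0,1]]]' 50
python3 f.py
python3 - <<'E'
from h import *
rows((.5155,-.2208,.116,-1.383),(.5155,-.2208,.009,-1.383))
E
```

```text
time: 12.45
tool_pos: [0.6349, 0.0274, 0.1177]
tool_rot: [-1.569, -0.0, -1.383]
contact_force: [-0.8, 0.3, -2.5]
opening: 0.0217
[ 0.19209907  0.18000739 -1.59809302] radial -0.10084632808199338 tang 0.24317633947824702
t 12.65 pos [0.6338 0.0275 0.1154] rot [-1.5732e+00  7.0000e-04 -1.3828e+00] F [ 0.3  0.8 -1.6] open 0.0214
pin r 0.15469313390189207 az -1.21568951093124
t 12.65 pos [0.6338 0.0275 0.1154] rot [-1.5732e+00  7.0000e-04 -1.3828e+00] F [ 0.3  0.8 -1.6] open 0.0214
[ 22.18  -0.04 -16.26] [ 0.0024  0.0002 -0.0007]
[ 22.19  10.66 -16.23] [ 0.0024  0.0002 -0.0007]
```

```bash
python3 -m pendant '[[[4,0,-3,0,0,0,1],[8,0,-6,0,0,0,1],[12,0,-9,0,0,0,1],[16,0,-12,0,0,0,1],[20,0,-14.5,0,0,0,1],[22.2,0,-16.25,0,0,0,1],[22.2,0,-16.25,0,0,0,1],[22.2,3,-16.25,0,0,0,1],[22.2,6,-16.25,0,0,0,1],[22.2,8.5,-16.25,0,0,0,1],[22.2,9.7,-16.25,0,0,0,1],[22.2,9.7,-16.25,0,0,0,1],[22.2,9.7,-16.25,0,0,0,1]]]' 50
python3 f.py
python3 - <<'E'
from h import *
t=shot('top'); im=t['image'][...,::-1]
o=np.zeros((600,640,3),np.uint8)
o[:]=cv2.convertScaleAbs(cv2.resize(im[150:225,205:285],(640,600),interpolation=cv2.INTER_CUBIC),alpha=1.5)
cv2.imwrite('pics/hooked.png',o)
E
```

```text
time: 13.95
tool_pos: [0.517, -0.2209, 0.0202]
tool_rot: [-1.57, -0.0, -1.382]
contact_force: [-0.1, -0.3, -2.1]
opening: 0.0216
[ 0.19836642 -0.15463509 -1.40515095] radial 0.2145751431615801 tang 0.13122025457269015
t 14.15 pos [ 0.5172 -0.2213  0.0209] rot [-1.5690e+00 -1.5000e-03 -1.3827e+00] F [ 0.4 -0.3 -2.3] open 0.0218
pin r 0.39882263516055977 az -1.7289521743471348
```

View pics/hooked.png

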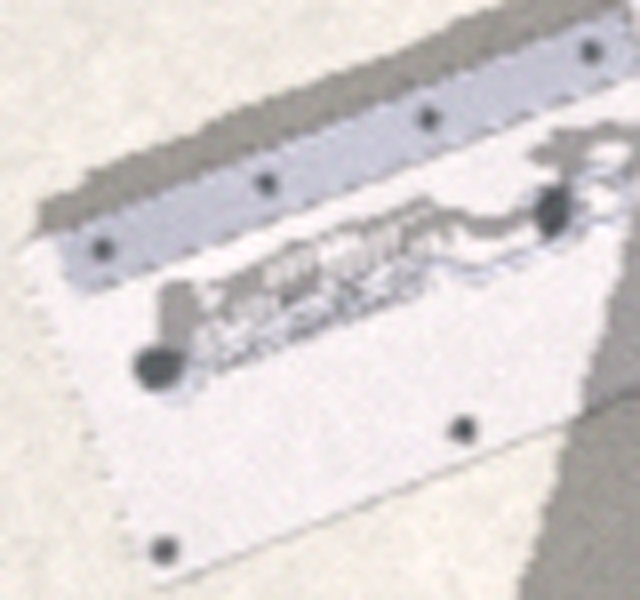

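The top crop shows the spring running from the lug (160,368) to the post (553,210), with the eye just beyond at (605,190), so it is hooked. Now lower gently.

```bash
python3 -m pendant '[[[0,0.5,0,0,0,0,1],[0,0.9,0,0,0,0,1],[0,1.1,0,0,0,0,1],[0,1.2,0,0,0,0,1],[0,1.25,0,0,0,0,1],[0,1.25,0,0,0,0,1]]]' 50; python3 f.py
```

```text
time: 14.8
tool_pos: [0.5163, -0.221, 0.0073]
tool_rot: [-1.571, 0.0, -1.383]
contact_force: [-1.0, 0.2, 1.0]
opening: 0.0221
[-1.50903681  0.7604952   1.78373568] radial -1.2431067137836571 tang -1.144653103473557
t 15.0 pos [ 0.5163 -0.221   0.0073] rot [-1.5709e+00  2.0000e-04 -1.3827e+00] F [-2.2  1.3  2.5] open 0.0216
pin r 0.3985922688372851 az -1.7312110829930154
```

It has touched down: the force rose about 3 N, at the same height as the original grasp. Release, wait, go straight up and clear.

```bash
python3 -m pendant '[[[0,0,0,0,0,0,2.6],[0,0,0,0,0,0,3.2],[0,0,0,0,0,0,4.5],[0,0,0,0,0,0,5],[0,0,0,0,0,0,5],[0,-1,0,0,0,0,5],[0,-3,0,0,0,0,5],[0,-6,0,0,0,0,5],[0,-10,0,0,0,0,5],[0,-14,0,0,0,0,5],[0,-18,0,0,0,0,5],[4,-20,0,0,0,0,5],[8,-20,0,0,0,0,5],[12,-20,0,0,0,0,5],[12,-20,-4,0,0,0,5],[12,-20,-8,0,0,0,5],[12,-20,-8,0,0,0,5],[12,-20,-8,0,0,0,5]]]'
python3 - <<'E'
from h import *
rows()
t=shot('top'); s=shot('scene')
o=np.zeros((600,800,3),np.uint8)
f=lambda c,x,y,w,h,k:cv2.convertScaleAbs(cv2.resize(c['image'][y:y+h,x:x+w,::-1],None,fx=k,fy=k,interpolation=cv2.INTER_CUBIC),alpha=1.4)
o[:210,:390]=f(t,205,155,130,70,3)
o[:210,400:640]=f(t,360,190,80,70,3)
a=f(s,265,140,150,125,3); o[215:590,:450]=a
o[215:565,455:795]=f(s,300,225,68,70,5)
cv2.imwrite('pics/fin.png',o)
E
```

```text
time: 16.8
tool_pos: [0.4598, -0.3543, 0.2082]
tool_rot: [-1.57, -0.001, -1.384]
contact_force: [-0.1, -1.8, 0.2]
opening: 0.0496
t 16.8 pos [ 0.4598 -0.3543  0.2082] rot [-1.5698e+00 -7.0000e-04 -1.3845e+00] F [-0.1 -1.8  0.2] open 0.0496
```

View pics/fin.png

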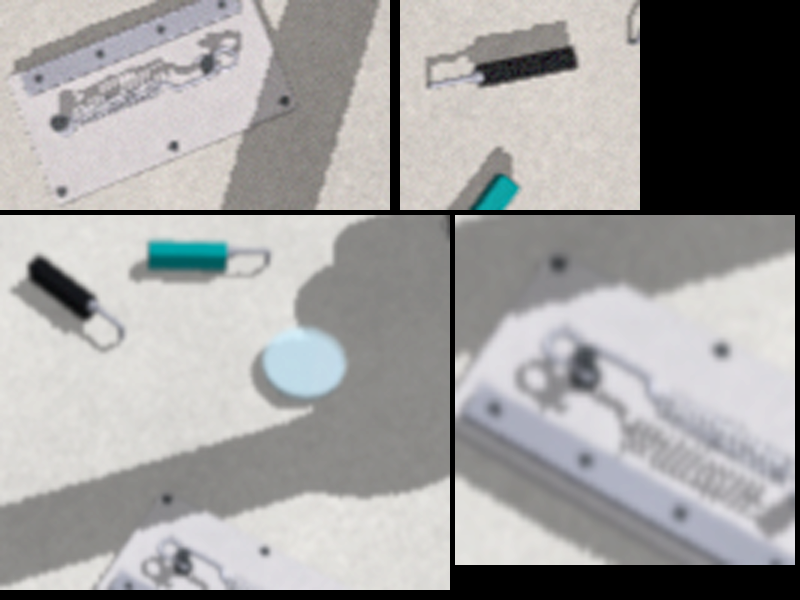

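The hook wraps the post (scene crop 585,365) with the eye beyond it at (562,345). The puller lies flat where it was found, and the dish has not moved. I'm handing in.

```bash
python3 -c "
from h import *
robot.hand_in()"
```

```text
the job is handed in; nothing more can be done
```

The spring is hooked back onto the anchor post, and the puller is lying on its flat at its original spot. I handed the job in with the robot clock at about 17 s (limit 53 s).

**What I did:**
- I gripped the black puller across the middle of its handle and put its pin down into the eye.
- I stretched the spring about 46 mm while it was still swung out, reading about 10.5 N.
- I swung it to 0 and eased it off onto the post, then lifted the puller out, laid it down and moved the arm clear.

**Last checks:**
- **Hook:** the final pictures show the hook round the post and the eye just beyond it. The pull on the pin had dropped to zero before I lifted it, so the post is carrying the spring.
- **Puller:** it is flat on the bench, about where I found it.
- **Bystanders:** the dish looks unmoved. The jar and bottle were not in the last crops; the arm's route stayed well clear of them.
- **Forces:** I saw no force above about 11 N at the wrist in any reading.

**What disagreed:** the pin came free of load about 3–5 mm nearer the lug than I had calculated. That suggests a small measuring error or a slight slip in the grip, and I corrected for it by watching the force.

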